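# Hold the thermal cycler's lid at its balance point for fitting a new lid stay

### The arm

A 6-joint arm with a two-finger parallel gripper is mounted at the origin on the work surface. World frame = base frame: x ahead of the robot, y to its left, z up, the work surface at z = 0. Lengths are in m, angles in degrees, forces in N, time in s.
With the tool pointing down it reaches from about 0.35 to 0.95 m from the base axis. Payload 17.4 kg.
Tool frame: the origin (TCP) lies at the very end of the fingers, on their centre line; the grasp point (between the pads) lies 19 mm behind it (manip.grip_depth is the z of the grasp point in the tool frame, in m); z points along the fingers, y is the line along which they close (so a half turn about z gives the same grasp; the last joint's range is limited). The gripper opens to 93 mm and grips with 3 to 60 N. Pads are 15 mm wide; open, the fingers measure 128 mm over their backs; the gripper's body (75 mm by 188 mm) begins 65 mm behind the grasp point.
Start: joints at [63.954, 6.646, 82.598, -0, 90.757, -2.166], TCP at [0.273, 0.617, 0.219] pointing down, gripper open.
Joint ranges: [-162.19, 162.19], [-47.58, 125.68], [4.15, 143.07], [-65.23, 245.23], [0.69, 171.88], [-170.13, 170.13]. Speed limits (degrees/s): [108.29, 108.29, 127.2, 180, 180, 180].

### API

Orientations are given as [roll, pitch, yaw] about the fixed x, y, z axes, in that order (R = Rz(yaw) Ry(pitch) Rx(roll)).
In Python, from plant import status, optics, manip gives the robot as it stands.
- The arm moves only by the tool drive_tool, never from a script. Its argument "targets" is a list of rows, each an object with "xyz": the shift along the world's x, y, z in m, a list of three; "rotation": the turn, a rotation vector about the world's x, y, z in rad, a list of three; "fingers": the finger opening in m, from 0 to 0.093. In form: [{"xyz": [tx, ty, tz], "rotation": [rx, ry, rz], "fingers": fingers}, ...]. A call has 1 to 10 rows; each row shifts and turns the commanded pose from where the row before left it; what a row does not reach is not made up. A row lasts 1/8 s, in which the tool goes at most 62.5 mm and 10.7 degrees, less where a joint would pass 70% of its speed; a pose out of reach is approached as far as the arm can. A call with a gripper value outside its range is refused whole. The fingers move at their own pace and stop on an object; "force" is the grip in N (left out, the last holds). Time passes only in rows, so rows that do not move let the fingers close. It gives the time, the measured TCP pose, the force, the opening and the grip force at its end, in the units of the state.
- status.sense(): the state, without advancing time (a new reading comes with each control period).
- optics.grab_frame(name): name is "scene" or "top"; returns the picture (480x640x3 uint8, red, green, blue); there is no depth.
- optics.camera_model(name): a dict with "intrinsics" (3x3 intrinsics, pixels), "R" (3x3) and "t" (3): a world point X has camera coordinates R X + t. Camera axes: x right, y down, z forward; pixel columns grow to the right and rows downward; lengths in m; the calibration is good to about 2 mm. A picture is of the moment at which its call begins. camera_model takes no time and is no camera call.
- manip.hand_in(): hands the job in; it is judged then, once.
The state is a dict: "time": time; "joint_pos": joint angles; "qvel": joint speeds; "joint_torque": joint torques, N m; "eef_pos": TCP position; "eef_rot": TCP orientation; "ft_force": force on the tool from outside, world axes, zero at the start; "moment": the same for the moment, N m; "width": finger opening in m; "finger_force": force on a finger pad.
Only numpy, scipy, OpenCV 4.12 (cv2) and the standard library are available. Lean on these libraries where they do the work, as an engineer would, in place of code of your own. Each camera call takes 0.05 s, during which the arm holds its last target. There are 200 camera calls.

### The job

The gas strut that stays this thermal cycler's lid has been taken off, and to clip the new one on the lid must stand with no load on it. Take the pink tube rack off the lid and set it down gently, upright, on the light-blue bench mat; then take the lid by its green handle, swing it up smoothly to its balance point, where it would fall neither shut nor over the back, and never let it drop or go over. Leave the other things on the bench as they are, and finish while still holding the lid steady at the balance point by its handle: do not let go.

Things in the scene. Friction and masses are not known exactly. Their poses are not given: they have to be found in the camera images.
- cycler: Benchtop thermal cycler, cream with a green foot, fixed: 340 mm deep (its x), 210 mm wide (its y), 175 mm high with the lid shut. Origin: centre of its underside; x points from its front (sloping console with touchscreen, on the robot's side) to its rear, z up. The console rises from 72 mm at the front to 117 mm at the lid's front edge, 50 mm ahead of the origin.
- lid (a joint): Angle of the cycler's hinged lid, rad: 0 shut (level), growing as its front edge swings up and back; stop at 1.95. The hinge turns almost freely and nothing stays the lid. It balances at 1.40 rad (80 degrees: its underside leans 10 degrees short of upright, towards the robot); below that it falls shut, beyond it falls over the back. Lifting it from shut takes about 3 N at the handle.
- lid_hinge (a point): Point on the lid's hinge axis, mid-width, near the cycler's rear, 125 mm above the bench; the axis runs along y of the cycler and of this point. The lid, about 0.65 kg (hidden, some 25 percent either way), reaches 175 mm ahead of the axis and is 190 mm wide; shut, its flat top lies 50 mm above the axis and its centre of mass 92 mm ahead of and 16 mm above it.
- handle_root (a point): Green tongue handle (geom lid_c3) in the middle of the lid's front edge, part of the lid: 40 mm wide (its y, along the hinge axis), 16 mm thick (its z), standing 55 mm out of the edge (to its -x). This point: middle of its root at the lid's edge, 175 mm ahead of and 25 mm above the hinge axis when shut. Pinched from above by its side faces, 40 mm apart, it pivots between the fingers as the lid swings.
- handle_grip (a point): Where to pinch the handle: middle of the tongue, 35 mm out from the lid's edge, 20 mm from its end. When shut 210 mm ahead of and 25 mm above the hinge axis (150 mm above the bench, about 46 mm above the console). It moves with the lid.
- rack: Pink tube rack, loose, lying on the shut lid's top: 120 mm long (its x), 52 mm wide (its y), 30 mm high; white tube caps stand 6 mm above it. About 0.11 kg. Origin: centre of its underside, z up.
- mat: Light-blue bench mat, fixed, flat on the bench to the left or right of the cycler: 240 mm (its x) by 180 mm (its y), 3 mm thick. Origin: centre of its underside. Empty at the start.
- tray: Steel service tray, fixed, on the other side of the cycler: 270 mm (its x) by 130 mm (its y), 18 mm high, holding the new strut and a screwdriver. Origin: centre of its underside. Leave alone.
- strut: New gas strut, loose in the tray: black tube 15 mm thick with a steel rod and grey end sockets, 224 mm long along its x. Origin: its underside near the middle. Leave alone.
- screwdriver: Screwdriver with a red handle, loose in the tray, 180 mm long along its x. Leave alone.
- bottle_a: White bottle, 160 mm high, 64 mm thick, loose, upright at the back left. Origin: centre of its underside. Leave alone.
- bottle_b: White bottle with a yellow cap, 130 mm high, 56 mm thick, loose, upright at the back left. Origin: centre of its underside. Leave alone.
- tip_box: Blue pipette-tip box with a pale lid, 122 x 84 x 78 mm, loose, at the back right. Origin: centre of its underside. Leave alone.
Things that resemble listed ones, but are neither listed nor needed, are in the scene too. Of the things shaped like the rack, the pink one is meant.

How it is judged (in metres and radians):
On the way, in this order (a step that is already met when the one before it is completed fails the run):
1. the pink rack stands upright on the bench mat, let go, and the lid is still shut (x of rack in the frame of mat between -0.095 and 0.095 m and y of rack in the frame of mat between -0.065 and 0.065 m and z of rack in the frame of mat between -0.002 and 0.008 m and angle between rack's own z axis and vertical below 0.1 rad and linear speed of rack below 0.03 m/s and contact force between the fingers and rack below 0.1 N and value of joint lid below 0.06 rad), for 0.2 s.
2. the lid is held still by its handle at the balance point (1.31 to 1.49 rad) (value of joint lid between 1.31 and 1.49 rad and velocity of joint lid between -0.12 and 0.12 rad/s and contact force between the fingers and lid_c3 above 3 N), for 0.5 s.
At the end, for the whole second after the job is handed in: Lid within 0.09 rad of its balance at 1.40 rad, slower than 0.12 rad/s, held at its handle by the fingers with over 3 N; rack upright within 0.1 rad, at rest, untouched, on the mat (centre within 95 mm along the mat's x and 65 mm along its y of the mat's centre) (all of step 2 and x of rack in the frame of mat between -0.095 and 0.095 m and y of rack in the frame of mat between -0.065 and 0.065 m and z of rack in the frame of mat between -0.002 and 0.008 m and angle between rack's own z axis and vertical below 0.1 rad and linear speed of rack below 0.03 m/s and contact force between the fingers and rack below 0.1 N); the arm keeps its last pose, push and grip.
It fails at once if the lid goes over the back (beyond 1.65 rad) (value of joint lid above 1.65 rad).
It fails at once if the lid is dropped or flung (faster than 2.5 rad/s) (velocity of joint lid above 2.5 rad/s or velocity of joint lid below -2.5 rad/s).
It fails at once if the rack is tipped by more than 0.5 rad (angle between rack's own z axis and vertical above 0.5 rad).
It fails at once if the rack is dropped (moving faster than 0.6 m/s while the fingers do not hold it) (linear speed of rack above 0.6 m/s and contact force between the fingers and rack below 0.1 N).
It fails at once if another loose thing on the bench is moved by more than 30 mm (distance of any of strut, screwdriver, bottle_a, bottle_b, tip_box from where it was at the start of the episode above 0.03 m).
It also fails if it takes over 64 s, if anything falls off the work surface, if the arm or the gripper's body presses on something with over 40 N, if the wrist force passes 120 N, or if a joint passes its speed limit or range.

## Working session

There is one attempt and no reset: what is moved stays moved. The work goes in short steps, Python scripts to look and compute and a tool call to move; the robot and the scene stay as the last step left them, time stands still between calls to the robot, and variables do not carry over. Pictures are saved under pics/ and viewed, at most 10 in all, crops included, and the job is handed in when it is done.

Besides the shell and the picture viewer there is one more tool, called after "Emit:" as a command line: name --argument value ..., lists and objects as JSON in quotes. drive_tool: Moves the arm, as the interface text tells. Its arguments: {"type":"object","properties":{"targets":{"type":"array","items":{"type":"object","properties":{"xyz":{"type":"array","items":{"type":"number"}},"rotation":{"type":"array","items":{"type":"number"}},"fingers":{"type":"number"}}}},"force":{"type":"number"}},"required":["targets"]}

```bash
mkdir -p pics; python3 - <<'E'
from plant import status, optics, manip
import cv2
print(status.sense(), manip.grip_depth)
for n in("scene","top"):
    cv2.imwrite(f"pics/{n}0.png",optics.grab_frame(n)[:,:,::-1]); print(n,optics.camera_model(n))
E
```

```text
{'time': 0.0, 'joint_pos': array([ 6.39539926e+01,  6.67149382e+00,  8.26359839e+01,  3.35330361e-04,
        9.07576134e+01, -2.16600428e+00]), 'qvel': array([-0.03643544,  0.05942681,  0.13012858,  0.01032965,  0.06924936,
        0.00256906]), 'joint_torque': array([-1.20681103e-03, -7.21278048e+01, -6.22594070e+01,  7.79042230e-02,
        2.40069424e-02, -7.62499917e-05]), 'eef_pos': array([0.27316899, 0.61701819, 0.21793357]), 'eef_rot': array([-1.79934968e+02, -2.79517915e-03,  1.56120000e+02]), 'ft_force': array([ 0.05893299, -0.47109109,  0.18957823]), 'moment': array([-0.0539604 ,  0.01515706, -0.00222415]), 'finger_force': 0.0, 'width': 0.09295929328342693} -0.0188
scene {'intrinsics': array([[495.48498629,   0.        , 312.52014219],
       [  0.        , 495.48498629, 241.30065004],
       [  0.        ,   0.        ,   1.        ]]), 'R': array([[-0.80657491,  0.59088908,  0.0169411 ],
       [ 0.42179146,  0.59535951, -0.68384137],
       [-0.41416044, -0.54442368, -0.72943402]]), 't': array([ 0.3786545 , -0.10490868,  1.60424297])}
top {'intrinsics': array([[546.25791336,   0.        , 322.05864354],
       [  0.        , 546.25791336, 241.63858553],
       [  0.        ,   0.        ,   1.        ]]), 'R': array([[-0.02795743, -0.99951813, -0.0134868 ],
       [-0.99621832,  0.02897042, -0.08191318],
       [ 0.08226443,  0.01114572, -0.99654821]]), 't': array([0.03236385, 0.48509542, 1.42414589])}
```

View pics/scene0.png

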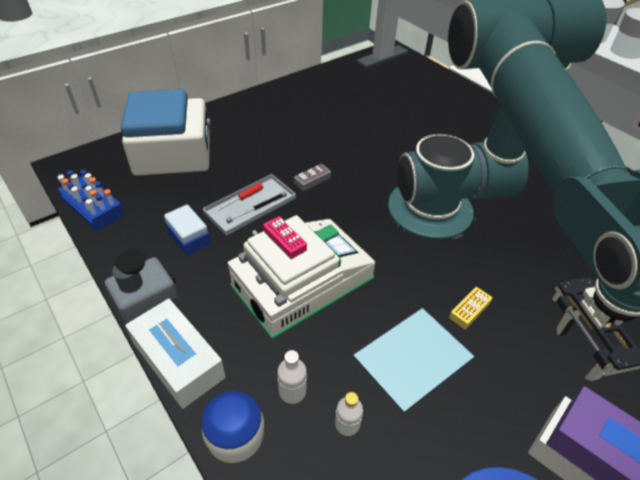

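View pics/top0.png

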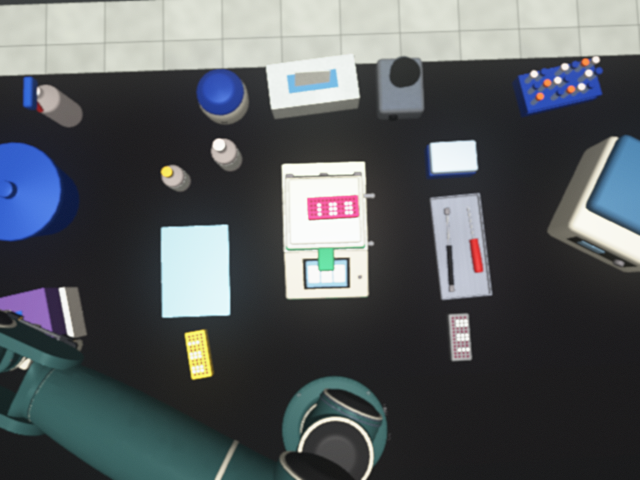

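The top view shows the pink rack at about (333,207) on the lid, the green handle at (326,259), and the mat centred near (196,271). The scene view shows the same layout. The yellow and grey racks are decoys.

```bash
cat > h.py <<'E'
import numpy as np, cv2
from plant import status, optics, manip
def ray(n,px,z):
    m=optics.camera_model(n);R,t,K=(np.array(m[k]) for k in("R","t","intrinsics"))
    c=-R.T@t; px=np.atleast_2d(px).astype(float)
    d=(R.T@np.linalg.inv(K)@np.c_[px,np.ones(len(px))].T).T
    return c+d*((z-c[2])/d[:,2])[:,None]
def blob(im,lo,hi,roi=None):
    h=cv2.cvtColor(im,cv2.COLOR_RGB2HSV); m=cv2.inRange(h,np.array(lo),np.array(hi))
    if roi: x0,y0,x1,y1=roi; k=np.zeros_like(m);k[y0:y1,x0:x1]=255;m&=k
    c=max(cv2.findContours(m,0,2)[0],key=cv2.contourArea); return c[:,0,:]
def rect(n,c,z):
    p=ray(n,c,z)[:,:2]; r=cv2.minAreaRect((p*1000).astype(np.float32)); return np.round(r[0],1),np.round(r[1],1),round(r[2],2)
E
python3 - <<'E'
from h import *
im=cv2.imread("pics/top0.png")[:,:,::-1].copy()
sc=cv2.imread("pics/scene0.png")[:,:,::-1].copy()
print("rack",rect("top",blob(im,(160,120,80),(179,255,255),(270,170,390,240)),.205))
print("mat",rect("top",blob(im,(85,25,120),(110,120,255),(140,200,250,340)),.003))
g=blob(im,(50,90,60),(90,255,255),(300,240,350,285));print("handle",g.min(0),g.max(0),rect("top",g,.158))
print("cyc top", rect("top",blob(im,(0,0,150),(179,80,255),(270,150,372,310)),.12))
# lid rim
for n,i,roi in(("scene",sc,(220,200,390,330)),):
    print("rack sc",rect(n,blob(i,(160,120,80),(179,255,255),roi),.205))
    print("handle sc",rect(n,blob(i,(50,90,60),(90,255,255),(300,215,350,245)),.158))
    print("mat sc",rect(n,blob(i,(85,25,120),(110,120,255),(340,290,490,420)),.003))
cv2.imwrite("pics/crop.png",cv2.resize(im[150:310,260:400],None,fx=4.2,fy=3.75*1,interpolation=cv2.INTER_CUBIC))
E
```

```text
rack (array([549.8, -10.4]), array([ 49.9, 115.2]), 1.48)
mat (array([420.2, 360. ]), array([244.2, 184.9]), 0.46)
handle [318 248] [334 270] (array([432.7,   8.7]), array([38.1, 52.5]), 88.43)
cyc top (array([508.2,   3.5]), array([335.6, 221.1]), 0.06)
rack sc (array([557.2,  -6.5]), array([140. ,  61.4]), 89.51)
handle sc (array([433.7,  12. ]), array([40. , 50.4]), 89.24)
mat sc (array([420.1, 358.2]), array([243.7, 182.8]), 0.42)
```

View pics/crop.png

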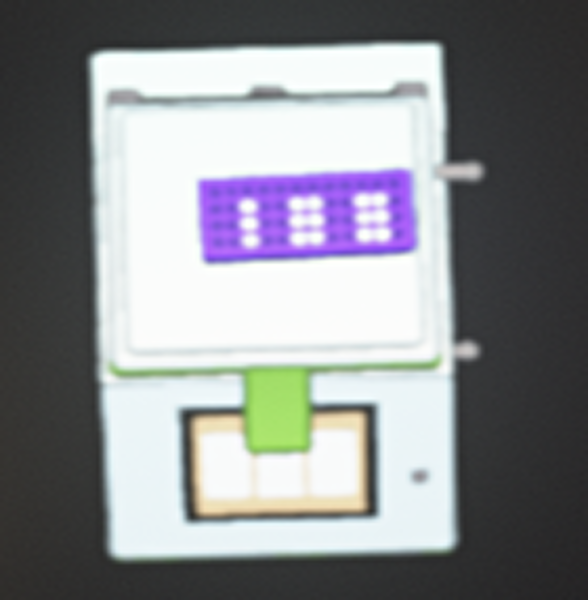

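The crop confirms the lid is square to the world axes. The rack's long axis runs along y, rotated by about 1.5°, and the handle points at -x. Next I move over the rack.

Emit:
drive_tool --targets '[{"xyz": [0, 0, 0.05], "rotation": [0, 0, 0], "fingers": 0.093}, {"xyz": [0.0198, -0.0448, 0.02], "rotation": [0, 0, -0.0806], "fingers": 0.093}, {"xyz": [0.0198, -0.0448, 0.01], "rotation": [0, 0, -0.0806], "fingers": 0.093}, {"xyz": [0.0198, -0.0448, 0], "rotation": [0, 0, -0.0806], "fingers": 0.093}, {"xyz": [0.0198, -0.0448, 0], "rotation": [0, 0, -0.0806], "fingers": 0.093}, {"xyz": [0.0198, -0.0448, 0], "rotation": [0, 0, -0.0806], "fingers": 0.093}, {"xyz": [0.0198, -0.0448, 0], "rotation": [0, 0, -0.0806], "fingers": 0.093}, {"xyz": [0.0198, -0.0448, 0], "rotation": [0, 0, -0.0806], "fingers": 0.093}, {"xyz": [0.0198, -0.0448, 0], "rotation": [0, 0, -0.0806], "fingers": 0.093}, {"xyz": [0.0198, -0.0448, 0], "rotation": [0, 0, -0.0806], "fingers": 0.093}]' --force 12

```text
time: 1.35
eef_pos: [0.4517, 0.2125, 0.2985]
eef_rot: [-180.0, -0.0, 114.4]
ft_force: [0.3, 0.2, 0.6]
width: 0.0928
finger_force: 0.0
```

Emit:
drive_tool --targets '[{"xyz": [0.0198, -0.0448, 0], "rotation": [0, 0, -0.0806], "fingers": 0.093}, {"xyz": [0.0198, -0.0448, 0], "rotation": [0, 0, -0.0806], "fingers": 0.093}, {"xyz": [0.0198, -0.0448, 0], "rotation": [0, 0, -0.0806], "fingers": 0.093}, {"xyz": [0.0198, -0.0448, 0], "rotation": [0, 0, -0.0806], "fingers": 0.093}, {"xyz": [0.0198, -0.0448, 0], "rotation": [0, 0, -0.0806], "fingers": 0.093}, {"xyz": [0, 0, 0], "rotation": [0, 0, 0], "fingers": 0.093}, {"xyz": [0, 0, 0], "rotation": [0, 0, 0], "fingers": 0.093}]'

```text
time: 2.22
eef_pos: [0.5503, -0.0097, 0.2984]
eef_rot: [-180.0, -0.0, 91.5]
ft_force: [-0.1, -0.1, -0.3]
width: 0.0926
finger_force: 0.0
```

Emit:
drive_tool --targets '[{"xyz": [0, 0, -0.03], "rotation": [0, 0, 0], "fingers": 0.093}, {"xyz": [0, 0, -0.03], "rotation": [0, 0, 0], "fingers": 0.093}, {"xyz": [0, 0, -0.03], "rotation": [0, 0, 0], "fingers": 0.093}, {"xyz": [0, 0, -0.015], "rotation": [0, 0, 0], "fingers": 0.093}, {"xyz": [0, 0, -0.01], "rotation": [0, 0, 0], "fingers": 0.093}, {"xyz": [0, 0, -0.004], "rotation": [0, 0, 0], "fingers": 0.093}, {"xyz": [0, 0, 0], "rotation": [0, 0, 0], "fingers": 0.093}]'

```text
time: 3.1
eef_pos: [0.5506, -0.0099, 0.1802]
eef_rot: [180.0, 0.0, 91.5]
ft_force: [0.2, -0.1, -0.2]
width: 0.0932
finger_force: 0.0
```

Emit:
drive_tool --targets '[{"xyz": [0, 0, 0], "rotation": [0, 0, 0], "fingers": 0.07}, {"xyz": [0, 0, 0], "rotation": [0, 0, 0], "fingers": 0.06}, {"xyz": [0, 0, 0], "rotation": [0, 0, 0], "fingers": 0.05}, {"xyz": [0, 0, 0], "rotation": [0, 0, 0], "fingers": 0.04}, {"xyz": [0, 0, 0], "rotation": [0, 0, 0], "fingers": 0.04}, {"xyz": [0, 0, 0], "rotation": [0, 0, 0], "fingers": 0.04}]' --force 12

```text
time: 3.85
eef_pos: [0.5505, -0.01, 0.1797]
eef_rot: [180.0, 0.0, 91.5]
ft_force: [-0.2, -0.0, 0.3]
width: 0.0519
finger_force: 12.0
```

Emit:
drive_tool --targets '[{"xyz": [0, 0, 0.01], "rotation": [0, 0, 0], "fingers": 0.04}, {"xyz": [0, 0, 0.02], "rotation": [0, 0, 0], "fingers": 0.04}, {"xyz": [0, 0, 0.03], "rotation": [0, 0, 0], "fingers": 0.04}, {"xyz": [0, 0.01, 0.02], "rotation": [0, 0, 0], "fingers": 0.04}, {"xyz": [-0.006, 0.02, 0], "rotation": [0, 0, 0], "fingers": 0.04}, {"xyz": [-0.01, 0.03, 0], "rotation": [0, 0, 0], "fingers": 0.04}, {"xyz": [-0.014, 0.035, 0], "rotation": [0, 0, 0], "fingers": 0.04}, {"xyz": [-0.014, 0.035, 0], "rotation": [0, 0, 0], "fingers": 0.04}, {"xyz": [-0.014, 0.035, 0], "rotation": [0, 0, 0], "fingers": 0.04}, {"xyz": [-0.014, 0.035, 0], "rotation": [0, 0, 0], "fingers": 0.04}]'

```text
time: 5.1
eef_pos: [0.4769, 0.1921, 0.2586]
eef_rot: [-179.9, 0.0, 91.5]
ft_force: [0.1, 0.2, -0.9]
width: 0.0522
finger_force: 12.0
```

Emit:
drive_tool --targets '[{"xyz": [-0.014, 0.035, 0], "rotation": [0, 0, 0], "fingers": 0.04}, {"xyz": [-0.014, 0.035, 0], "rotation": [0, 0, 0], "fingers": 0.04}, {"xyz": [-0.014, 0.035, 0], "rotation": [0, 0, 0], "fingers": 0.04}, {"xyz": [-0.01, 0.03, 0], "rotation": [0, 0, 0], "fingers": 0.04}, {"xyz": [-0.006, 0.024, 0], "rotation": [0, 0, 0], "fingers": 0.04}, {"xyz": [0, 0.01, -0.01], "rotation": [0, 0, 0], "fingers": 0.04}, {"xyz": [0, 0, -0.03], "rotation": [0, 0, 0], "fingers": 0.04}, {"xyz": [0, 0, -0.04], "rotation": [0, 0, 0], "fingers": 0.04}, {"xyz": [0, 0, -0.04], "rotation": [0, 0, 0], "fingers": 0.04}, {"xyz": [0, 0, -0.03], "rotation": [0, 0, 0], "fingers": 0.04}]'

```text
time: 6.35
eef_pos: [0.4195, 0.3582, 0.1065]
eef_rot: [-179.9, 0.1, 91.5]
ft_force: [0.5, 0.2, -0.3]
width: 0.0521
finger_force: 12.0
```

Emit:
drive_tool --targets '[{"xyz": [0, 0, -0.03], "rotation": [0, 0, 0], "fingers": 0.04}, {"xyz": [0, 0, -0.03], "rotation": [0, 0, 0], "fingers": 0.04}, {"xyz": [0, 0, -0.02], "rotation": [0, 0, 0], "fingers": 0.04}, {"xyz": [0, 0, -0.01], "rotation": [0, 0, 0], "fingers": 0.04}, {"xyz": [0, 0, 0], "rotation": [0, 0, 0], "fingers": 0.04}, {"xyz": [0, 0, 0], "rotation": [0, 0, 0], "fingers": 0.04}]'

```text
time: 7.1
eef_pos: [0.4209, 0.3594, 0.0206]
eef_rot: [179.9, -0.0, 91.5]
ft_force: [0.4, -0.0, -1.0]
width: 0.0519
finger_force: 12.0
```

Contact is expected at z ≈ 0.008, so I go down slowly.

Emit:
drive_tool --targets '[{"xyz": [0, 0, -0.004], "rotation": [0, 0, 0], "fingers": 0.04}, {"xyz": [0, 0, -0.004], "rotation": [0, 0, 0], "fingers": 0.04}, {"xyz": [0, 0, -0.002], "rotation": [0, 0, 0], "fingers": 0.04}, {"xyz": [0, 0, -0.001], "rotation": [0, 0, 0], "fingers": 0.04}, {"xyz": [0, 0, 0], "rotation": [0, 0, 0], "fingers": 0.04}, {"xyz": [0, 0, 0], "rotation": [0, 0, 0], "fingers": 0.04}]'

```text
time: 7.85
eef_pos: [0.4205, 0.3591, 0.0087]
eef_rot: [180.0, -0.0, 91.5]
ft_force: [-1.0, 1.0, -0.5]
width: 0.0519
finger_force: 12.0
```

Emit:
drive_tool --targets '[{"xyz": [0, 0, -0.001], "rotation": [0, 0, 0], "fingers": 0.04}, {"xyz": [0, 0, -0.001], "rotation": [0, 0, 0], "fingers": 0.04}, {"xyz": [0, 0, 0], "rotation": [0, 0, 0], "fingers": 0.04}, {"xyz": [0, 0, 0], "rotation": [0, 0, 0], "fingers": 0.04}]'

```text
time: 8.35
eef_pos: [0.4206, 0.3591, 0.0077]
eef_rot: [180.0, -0.0, 91.5]
ft_force: [-4.5, -3.7, 11.7]
width: 0.0518
finger_force: 12.0
```

Contact at 11.7 N. Now I release slowly and rise straight up.

Emit:
drive_tool --targets '[{"xyz": [0, 0, 0], "rotation": [0, 0, 0], "fingers": 0.056}, {"xyz": [0, 0, 0], "rotation": [0, 0, 0], "fingers": 0.07}, {"xyz": [0, 0, 0], "rotation": [0, 0, 0], "fingers": 0.085}, {"xyz": [0, 0, 0], "rotation": [0, 0, 0], "fingers": 0.085}, {"xyz": [0, 0, 0], "rotation": [0, 0, 0], "fingers": 0.085}, {"xyz": [0, 0, 0.02], "rotation": [0, 0, 0], "fingers": 0.085}, {"xyz": [0, 0, 0.05], "rotation": [0, 0, 0], "fingers": 0.085}, {"xyz": [0, 0, 0.06], "rotation": [0, 0, 0], "fingers": 0.085}, {"xyz": [0, 0, 0.06], "rotation": [0, 0, 0], "fingers": 0.085}, {"xyz": [0, 0, 0.06], "rotation": [0, 0, 0], "fingers": 0.085}]'

```text
time: 9.6
eef_pos: [0.4201, 0.3587, 0.2605]
eef_rot: [179.9, -0.1, 91.5]
ft_force: [0.6, 0.0, -0.1]
width: 0.0848
finger_force: 0.0
```

```bash
python3 - <<'E'
from h import *
im=optics.grab_frame("top");sc=optics.grab_frame("scene")
print("handle",rect("top",blob(im,(50,90,60),(90,255,255),(300,251,350,285)),.158))
for n,i,roi in(("top",im,(140,180,260,340)),("scene",sc,(340,250,490,420))):
    try: print("rack",n,rect(n,blob(i,(160,120,80),(179,255,255),roi),.033))
    except Exception as e: print(n,e)
# lid white top edges (sides) & cycler edges in scene/top along a row
g=cv2.cvtColor(im,cv2.COLOR_RGB2GRAY).astype(int)
for r in(175,215,280):
    d=np.abs(np.diff(g[r,270:385])); c=np.where(d>25)[0]+270; print(r,c, ray("top",np.c_[c,c*0+r],.12)[:,1].round(3))
E
```

```text
handle (array([429.1,   8.8]), array([38.1, 45.3]), 88.37)
rack top (array([418.7, 352.6]), array([ 48.6, 109.8]), 1.37)
rack scene (array([425.3, 360.3]), array([ 59.1, 122. ]), 1.33)
175 [280 281 282 284 285 293 318 361 364 365 366] [ 0.117  0.115  0.112  0.107  0.105  0.085  0.023 -0.084 -0.091 -0.094
 -0.096]
215 [281 282 283 365 366 367] [ 0.117  0.115  0.112 -0.09  -0.093 -0.095]
280 [283 284 285 302 303 305 306 307 345 346 347 348 349 350 366 367 368] [ 0.116  0.113  0.111  0.069  0.067  0.062  0.059  0.057 -0.036 -0.038
 -0.041 -0.043 -0.046 -0.048 -0.087 -0.09  -0.092]
```

Emit:
drive_tool --targets '[{"xyz": [0.0006, -0.035, 0.001], "rotation": [0, 0, 0.1524], "fingers": 0.085}, {"xyz": [0.0006, -0.035, 0.001], "rotation": [0, 0, 0.1524], "fingers": 0.085}, {"xyz": [0.0006, -0.035, 0.001], "rotation": [0, 0, 0.1524], "fingers": 0.085}, {"xyz": [0.0006, -0.035, 0.001], "rotation": [0, 0, 0.1524], "fingers": 0.085}, {"xyz": [0.0006, -0.035, 0.001], "rotation": [0, 0, 0.1524], "fingers": 0.085}, {"xyz": [0.0006, -0.035, 0.001], "rotation": [0, 0, 0.1524], "fingers": 0.085}, {"xyz": [0.0006, -0.035, 0.001], "rotation": [0, 0, 0.1524], "fingers": 0.085}, {"xyz": [0.0006, -0.035, 0.001], "rotation": [0, 0, 0.1524], "fingers": 0.085}, {"xyz": [0.0006, -0.035, 0.001], "rotation": [0, 0, 0.1524], "fingers": 0.085}, {"xyz": [0.0006, -0.035, 0.001], "rotation": [0, 0, 0.1524], "fingers": 0.085}]'

```text
time: 10.95
eef_pos: [0.426, 0.0079, 0.2676]
eef_rot: [-180.0, 0.1, 179.1]
ft_force: [-0.2, 0.4, -0.1]
width: 0.0851
finger_force: 0.0
```

Emit:
drive_tool --targets '[{"xyz": [0, 0, 0], "rotation": [0, 0, 0], "fingers": 0.07}, {"xyz": [0, 0, 0], "rotation": [0, 0, 0], "fingers": 0.07}, {"xyz": [0, 0, 0], "rotation": [0, 0, 0], "fingers": 0.07}]'

```text
time: 11.32
eef_pos: [0.4264, 0.0097, 0.2669]
eef_rot: [180.0, 0.0, 178.8]
ft_force: [-0.5, -0.1, 0.2]
width: 0.0704
finger_force: 0.0
```

```bash
python3 - <<'E'
from h import *
im=optics.grab_frame("top");sc=optics.grab_frame("scene")
print("rack",rect("top",blob(im,(160,120,80),(179,255,255),(140,180,260,340)),.033))
a=cv2.resize(im[150:330,150:390],None,fx=2,fy=2);b=cv2.resize(sc[180:400,210:480],(480,390))
cv2.imwrite("pics/p1.png",np.hstack([cv2.resize(a,(320,240)),cv2.resize(b,(480,240))])[:,:,::-1] if 0 else cv2.resize(b,(780,590))[:,:,::-1])
E
```

```text
rack (array([418.7, 357.2]), array([ 48.4, 118.8]), 1.54)
```

View pics/p1.png

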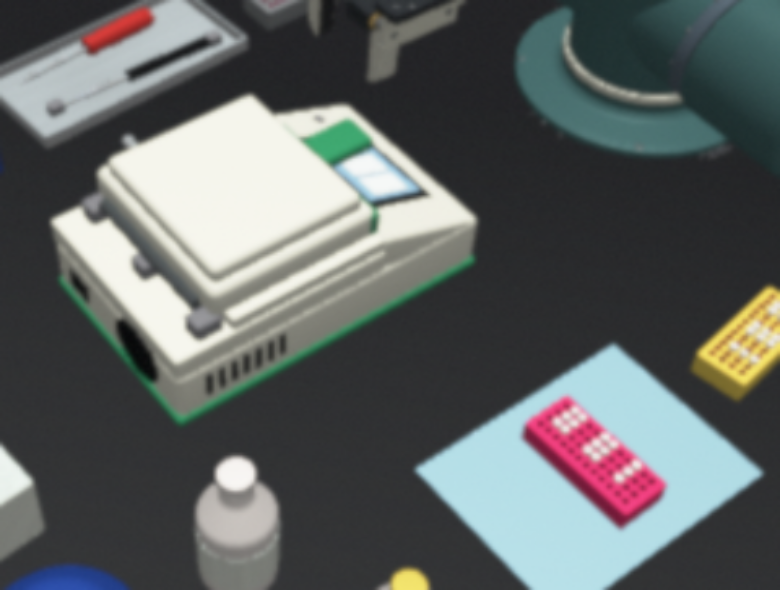

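The picture shows the rack upright in the middle of the mat, at about (595,460) in the crop, and the lid shut with its handle at about (335,142). I lower onto the handle and pinch it.

Emit:
drive_tool --targets '[{"xyz": [0, 0, -0.03], "rotation": [0, 0, 0], "fingers": 0.07}, {"xyz": [0, 0, -0.03], "rotation": [0, 0, 0], "fingers": 0.07}, {"xyz": [0, 0, -0.03], "rotation": [0, 0, 0], "fingers": 0.07}, {"xyz": [0, 0, -0.025], "rotation": [0, 0, 0], "fingers": 0.07}, {"xyz": [0, 0, -0.015], "rotation": [0, 0, 0], "fingers": 0.07}, {"xyz": [0, 0, -0.006], "rotation": [0, 0, 0], "fingers": 0.07}, {"xyz": [0, 0, 0], "rotation": [0, 0, 0], "fingers": 0.07}]'

```text
time: 12.3
eef_pos: [0.4266, 0.0091, 0.131]
eef_rot: [-180.0, 0.0, 178.8]
ft_force: [-0.8, -0.1, 0.8]
width: 0.0698
finger_force: 0.0
```

Emit:
drive_tool --targets '[{"xyz": [0, 0, 0], "rotation": [0, 0, 0], "fingers": 0.055}, {"xyz": [0, 0, 0], "rotation": [0, 0, 0], "fingers": 0.045}, {"xyz": [0, 0, 0], "rotation": [0, 0, 0], "fingers": 0.03}, {"xyz": [0, 0, 0], "rotation": [0, 0, 0], "fingers": 0.03}, {"xyz": [0, 0, 0], "rotation": [0, 0, 0], "fingers": 0.03}, {"xyz": [0, 0, 0], "rotation": [0, 0, 0], "fingers": 0.03}]' --force 15

```text
time: 13.05
eef_pos: [0.4265, 0.0086, 0.1308]
eef_rot: [-179.9, 0.0, 178.8]
ft_force: [-0.4, -5.0, 1.7]
width: 0.04
finger_force: 15.0
```

```bash
python3 - <<'E'
import numpy as np
th=np.r_[0,.02,.06,np.arange(.13,1.2,.07),1.2,1.24,1.27]
print(len(th))
p=np.c_[-.21*np.cos(th)+.025*np.sin(th),.21*np.sin(th)+.025*np.cos(th)]
for t,d in zip(th[1:],np.diff(p,axis=0)): print(round(t,2),d.round(4), round(-.021*d[0],4))
E
```

```text
22
0.02 [0.0005 0.0042] -0.0
0.06 [0.0013 0.0084] -0.0
0.13 [0.0031 0.0145] -0.0001
0.2 [0.0041 0.0142] -0.0001
0.27 [0.0051 0.0139] -0.0001
0.34 [0.0061 0.0135] -0.0001
0.41 [0.007 0.013] -0.0001
0.48 [0.0079 0.0125] -0.0002
0.55 [0.0088 0.0119] -0.0002
0.62 [0.0096 0.0113] -0.0002
0.69 [0.0103 0.0106] -0.0002
0.76 [0.0111 0.0098] -0.0002
0.83 [0.0117 0.009 ] -0.0002
0.9 [0.0123 0.0082] -0.0003
0.97 [0.0129 0.0073] -0.0003
1.04 [0.0133 0.0064] -0.0003
1.11 [0.0138 0.0055] -0.0003
1.18 [0.0141 0.0045] -0.0003
1.2 [0.0041 0.0011] -0.0001
1.24 [0.0082 0.0019] -0.0002
1.27 [0.0062 0.0012] -0.0001
```

Emit:
drive_tool --targets '[{"xyz": [0.0005, -0.0005, 0.0042], "rotation": [0, 0, 0], "fingers": 0.03}, {"xyz": [0.0013, 0, 0.0084], "rotation": [0, 0, 0], "fingers": 0.03}, {"xyz": [0.0031, 0, 0.0145], "rotation": [0, 0, 0], "fingers": 0.03}, {"xyz": [0.0041, 0, 0.0142], "rotation": [0, 0, 0], "fingers": 0.03}, {"xyz": [0.0051, -0.0001, 0.0139], "rotation": [0, 0, 0], "fingers": 0.03}, {"xyz": [0.0061, -0.0001, 0.0135], "rotation": [0, 0, 0], "fingers": 0.03}, {"xyz": [0, 0, 0], "rotation": [0, 0, 0], "fingers": 0.03}]'

```text
time: 13.92
eef_pos: [0.4471, 0.0085, 0.2004]
eef_rot: [180.0, 0.0, 178.8]
ft_force: [-3.6, 3.2, -0.8]
width: 0.0396
finger_force: 15.0
```

Emit:
drive_tool --targets '[{"xyz": [0.007, -0.0001, 0.013], "rotation": [0, 0, 0], "fingers": 0.03}, {"xyz": [0.0079, -0.0001, 0.0125], "rotation": [0, 0, 0], "fingers": 0.03}, {"xyz": [0.0088, -0.0001, 0.0119], "rotation": [0, 0, 0], "fingers": 0.03}, {"xyz": [0.0096, -0.0001, 0.0113], "rotation": [0, 0, 0], "fingers": 0.03}, {"xyz": [0.0103, -0.0001, 0.0106], "rotation": [0, 0, 0], "fingers": 0.03}, {"xyz": [0.0111, -0.0001, 0.0098], "rotation": [0, 0, 0], "fingers": 0.03}, {"xyz": [0.0117, -0.0001, 0.009], "rotation": [0, 0, 0], "fingers": 0.03}, {"xyz": [0, 0, 0], "rotation": [0, 0, 0], "fingers": 0.03}]'

```text
time: 14.92
eef_pos: [0.5135, 0.0085, 0.2774]
eef_rot: [179.9, -0.0, 178.8]
ft_force: [-1.2, 8.6, 0.2]
width: 0.04
finger_force: 15.0
```

Emit:
drive_tool --targets '[{"xyz": [0.0123, 0.0008, 0.0082], "rotation": [0, 0, 0], "fingers": 0.03}, {"xyz": [0.0129, 0.0008, 0.0073], "rotation": [0, 0, 0], "fingers": 0.03}, {"xyz": [0.0133, 0.0003, 0.0064], "rotation": [0, 0, 0], "fingers": 0.03}, {"xyz": [0.0138, 0.0002, 0.0055], "rotation": [0, 0, 0], "fingers": 0.03}, {"xyz": [0.0141, 0.0002, 0.0045], "rotation": [0, 0, 0], "fingers": 0.03}, {"xyz": [0.0041, 0, 0.0011], "rotation": [0, 0, 0], "fingers": 0.03}, {"xyz": [0, 0, 0], "rotation": [0, 0, 0], "fingers": 0.03}, {"xyz": [0, 0, 0], "rotation": [0, 0, 0], "fingers": 0.03}]'

```text
time: 15.92
eef_pos: [0.5842, 0.0086, 0.3105]
eef_rot: [-179.9, -0.0, 178.7]
ft_force: [0.4, -9.7, -2.4]
width: 0.0399
finger_force: 15.0
```

```bash
python3 - <<'E'
from h import *
im=optics.grab_frame("top");sc=optics.grab_frame("scene")
cv2.imwrite("pics/top2.png",im[:,:,::-1]);cv2.imwrite("pics/sc2.png",sc[:,:,::-1])
b=cv2.resize(sc[120:330,200:400],None,fx=2.8,fy=2.8,interpolation=cv2.INTER_CUBIC)
cv2.imwrite("pics/p2.png",b[:,:,::-1])
E
```

```text
(no output)
```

View pics/p2.png

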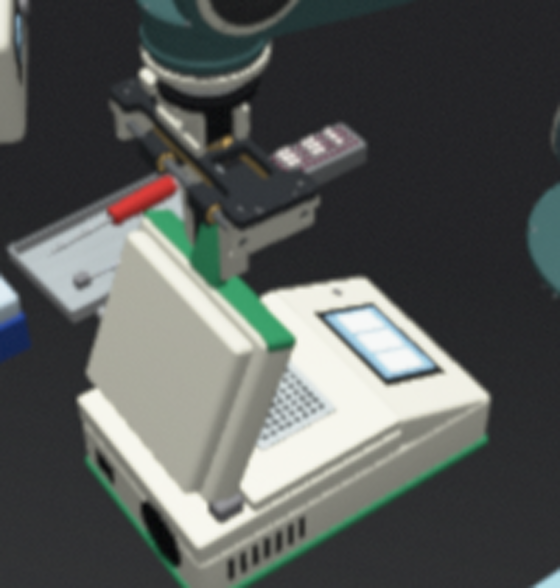

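The lid is about three quarters up, with the fingers on the handle. The side face's front underside corner is at crop (293,345), and its lower edges run to about (240,490). I cast those pixels onto the side-face plane.

```bash
cat >> h.py <<'E'
def rayy(n,px,y):
    m=optics.camera_model(n);R,t,K=(np.array(m[k]) for k in("R","t","intrinsics"))
    c=-R.T@t; px=np.atleast_2d(px).astype(float)
    d=(R.T@np.linalg.inv(K)@np.c_[px,np.ones(len(px))].T).T
    return (c+d*((y-c[1])/d[:,1])[:,None])
E
python3 - <<'E'
from h import *
for y in (.100,.105):
  q=np.array([[293,345],[270,350],[247,484],[210,490],[226,505]])/2.8+[200,120]
  p=rayy("scene",q,y)[:,[0,2]]; print(y,p.round(4).tolist())
  d=p[0]-p[2]; print("underside tilt",np.arctan2(d[1],-d[0]))
H=np.array([.6365,.1253])
for th in(1.1,1.15,1.2,1.25,1.3):
  for b in(-.005,):
    print(th,(H+[-.175*np.cos(th)+b*np.sin(th),.175*np.sin(th)+b*np.cos(th)]).round(4))
E
```

```text
0.1 [[0.5705, 0.2792], [0.5928, 0.2874], [0.6183, 0.1329], [0.6555, 0.153], [0.6405, 0.1201]]
underside tilt 1.2548304259320107
0.105 [[0.5741, 0.2859], [0.5963, 0.2939], [0.6215, 0.1407], [0.6584, 0.1607], [0.6436, 0.128]]
underside tilt 1.2548304259320113
1.1 [0.5527 0.279 ]
1.15 [0.5605 0.283 ]
1.2 [0.5684 0.2866]
1.25 [0.5766 0.2898]
1.3 [0.5849 0.2926]
```

Emit:
drive_tool --targets '[{"xyz": [0.0075, -0.0005, 0.0018], "rotation": [0, 0, 0], "fingers": 0.03}, {"xyz": [0.0075, -0.0003, 0.0014], "rotation": [0, 0, 0], "fingers": 0.03}, {"xyz": [0.0075, 0, 0.0012], "rotation": [0, 0, 0], "fingers": 0.03}, {"xyz": [0.0065, 0, 0.0009], "rotation": [0, 0, 0], "fingers": 0.03}, {"xyz": [0.006, 0, 0.0006], "rotation": [0, 0, 0], "fingers": 0.03}, {"xyz": [0.004, 0, 0.0004], "rotation": [0, 0, 0], "fingers": 0.03}, {"xyz": [0, 0, 0], "rotation": [0, 0, 0], "fingers": 0.03}, {"xyz": [0, 0, 0], "rotation": [0, 0, 0], "fingers": 0.03}, {"xyz": [0, 0, 0], "rotation": [0, 0, 0], "fingers": 0.03}, {"xyz": [0, 0, 0], "rotation": [0, 0, 0], "fingers": 0.03}]'

```text
time: 17.27
eef_pos: [0.6231, 0.0086, 0.3166]
eef_rot: [-179.9, -0.0, 178.8]
ft_force: [-1.0, -6.7, -1.5]
width: 0.0402
finger_force: 15.0
```

```bash
python3 - <<'E'
from h import *
print(status.sense()["ft_force"],status.sense()["eef_pos"])
sc=optics.grab_frame("scene")
b=cv2.resize(sc[160:310,220:320],None,fx=4,fy=4,interpolation=cv2.INTER_CUBIC)
cv2.imwrite("pics/p3.png",b[:,:,::-1])
E
```

```text
[-0.964095   -6.71979506 -1.47959065] [0.62310455 0.00859319 0.31663874]
```

View pics/p3.png

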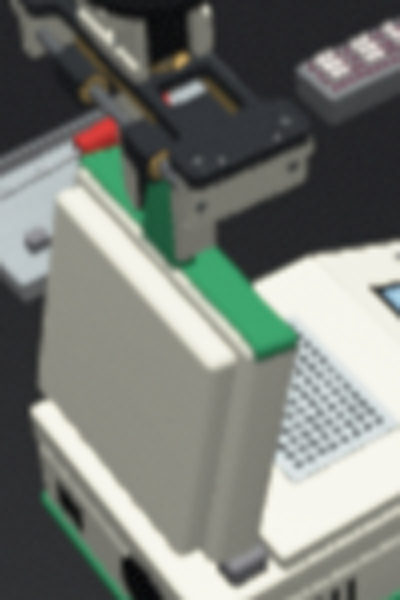

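The lid is near upright and the fingers are still on the handle. The side-face underside edge runs from (297,335) to (265,530), and the slab's rear edge from (252,362) to (215,548).

```bash
python3 - <<'E'
from h import *
q=np.array([[297,338],[265,530],[254,362],[216,548]])/4+[220,160]
for y in(.1,.105):
  p=rayy("scene",q,y)[:,[0,2]]; print(p.round(4).tolist())
  for i in(0,2): d=p[i]-p[i+1]; print(np.arctan2(d[1],-d[0]).round(3))
# vertical reference check: green band edge direction on lid front (perpendicular): 
q=np.array([[297,338],[258,357]])/4+[220,160]; p=rayy("scene",q,.1025)[:,[0,2]]; d=p[1]-p[0]; print("front edge",p.round(4).tolist(),np.pi/2-np.arctan2(d[1],d[0]))
E
```

```text
[[0.5986, 0.2926], [0.6239, 0.1386], [0.6271, 0.2912], [0.6585, 0.1476]]
1.408
1.355
[[0.602, 0.2991], [0.6271, 0.1464], [0.6303, 0.2977], [0.6614, 0.1553]]
1.408
1.355
front edge [[0.6003, 0.2959], [0.626, 0.2968]] 1.5356066733372025
```

Kinematics give 1.385 rad and vision 1.36–1.41. I nudge slightly and hold.

Emit:
drive_tool --targets '[{"xyz": [0.001, -0.0003, 0.0001], "rotation": [0, 0, 0], "fingers": 0.03}, {"xyz": [0.001, -0.0002, 0.0001], "rotation": [0, 0, 0], "fingers": 0.03}, {"xyz": [0, 0, 0], "rotation": [0, 0, 0], "fingers": 0.03}, {"xyz": [0, 0, 0], "rotation": [0, 0, 0], "fingers": 0.03}, {"xyz": [0, 0, 0], "rotation": [0, 0, 0], "fingers": 0.03}, {"xyz": [0, 0, 0], "rotation": [0, 0, 0], "fingers": 0.03}, {"xyz": [0, 0, 0], "rotation": [0, 0, 0], "fingers": 0.03}, {"xyz": [0, 0, 0], "rotation": [0, 0, 0], "fingers": 0.03}, {"xyz": [0, 0, 0], "rotation": [0, 0, 0], "fingers": 0.03}, {"xyz": [0, 0, 0], "rotation": [0, 0, 0], "fingers": 0.03}]'

```text
time: 18.58
eef_pos: [0.6245, 0.0086, 0.3168]
eef_rot: [-180.0, -0.0, 178.8]
ft_force: [-0.7, -4.6, -6.2]
width: 0.0401
finger_force: 15.0
```

```bash
python3 - <<'E'
from h import *
im=optics.grab_frame("top")
print("rack",rect("top",blob(im,(160,120,80),(179,255,255),(140,180,260,340)),.033))
s=status.sense();print(s["eef_pos"],s["ft_force"],s["finger_force"])
print(manip.hand_in())
E
```

```text
rack (array([418.6, 356.9]), array([ 47.8, 118.2]), 1.08)
[0.6245416  0.00856089 0.31681298] [-0.36689409 -5.0385421  -5.99134787] 14.9876269698143
the job is handed in; nothing more can be done
None
```

I handed the job in at about 18.6 s of the 64 s allowed (no verdict came back): the pink rack stands upright on the mat, and the gripper still holds the lid by its handle with 15 N at about 1.39 rad, against the 1.40 balance point (from arm position; the camera gave 1.36–1.41 just before a last small nudge).

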